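# Clamp the amber sample in the microscopy bridge clamp

### The job

Set the carrier with the amber sample block on the bed of the bridge clamp and slide it under the bridge, fully home against the end stop. Then turn the knurled thumbscrew clockwise until its foot seats on the block and the screw grows clearly stiff, roughly 25 newtons of clamping force, and stop there without overtightening it; let go, and leave everything else on the bench where it is.

Things in the scene. Friction and masses are not known exactly. Their poses are not given: they have to be found in the camera images.
- amber: Loose sample carrier to clamp, 190 to 300 g: aluminium sled 50 wide (x), 8 thick, from y = -30 (nose, 42 wide over the last 8 mm) to y = +100, with an amber resin block 36 x 36, its top 32 mm above the sled's underside, and a black handle post near the tail. Origin: at the sled's underside, below the block's centre. y points from block to handle, z up.
- amber_handle (a point): Point in the amber carrier's handle post, 80 mm from the block's centre along the carrier's +y and 40 mm above the sled's underside. The post is 12 mm thick (carrier x, the way to pinch it), 30 mm long (y), and rises from 8 to 50 mm above the underside.
- clamp: Bridge clamp, fixed. Origin on the bench below the screw axis, z up. Bed: dark steel plate, top 10 mm above the bench, 112 wide (x), from y = -50 to +150. The carrier enters from the +y end moving to -y, handle towards +y. The bridge, 28 deep (y = +-14), spans the channel, underside 55, top 67 mm above the bench, posts at x = +-46.
- mouth (a point): Mouth of the clamp's channel, on its centre line at the bed's top, 60 mm from the screw axis along the clamp's +y. Here the two aluminium side rails (12 mm high above the bed) stand about 75 mm apart inside, narrowing to 54 mm at clamp y = +30 and on to the end stop: 2 mm play each side of the sled.
- stop (a point): Middle of the end stop's face, at the bed's top, 30 mm from the screw axis along the clamp's -y. The stop is 22 mm high above the bed. The carrier is home when its nose touches it; its origin then lies on the screw axis.
- bridge: The black bridge fixed across the channel, with the thumbscrew in it. Origin and axes as the clamp's. The screw's knurled steel head is 28 mm in diameter and 22 mm high. Clockwise from above the screw goes down 1.6 mm per rad. Its rubber-faced flat foot (26 mm diameter) turns with it and stands, at the start, 2 to 6 mm (not measured) above the level of the block's top.
- screw_axis (a point): Fixed point on the vertical screw axis at the bridge's top face, 67 mm above the bench. The head's underside is 15 to 19 mm above this point at the start. It turns freely at about 0.1 N m; once the foot bears, the torque on the head rises by some 0.005 N m per N of clamping force between small steps (up to 0.013 in motion) and the force by 50 to 100 N per rad. It stays where left.
- green: A second carrier with a green block, otherwise the same as the amber one; not to be used. Origin and axes as for the amber carrier.
- oil: Small amber glass bottle, 34 mm diameter, 75 mm high; bystander. Origin under its centre.
- jar: Clear jar with red cap, 52 mm diameter, 65 mm high; bystander. Origin under its centre.
- slidebox: Blue box for glass slides with a white lid, 80 x 170 x 34 mm; bystander. Origin under its centre.
- dish: Shallow glass dish, 90 mm diameter, 18 mm high; bystander. Origin under its centre.
- cup: White ceramic cup, 72 mm diameter, 95 mm high; bystander. Origin under its centre.
- pen: Blue pen lying down, 130 mm long, 11 mm thick; bystander. Origin under its middle, long axis x.
There are look-alikes about, which are no part of the job. What is shaped like the amber but purple or red is not meant.

How it is judged:
On the way, in this order (a step that is already met when the one before it is completed fails the run):
1. the amber carrier lies on the bed, slid home against the end stop under the screw (y of amber in the frame of clamp between -0.004 and 0.004 m and x of amber in the frame of clamp between -0.005 and 0.005 m and z of amber in the frame of clamp below 0.014 m and angle between amber's own z axis and vertical below 0.06 rad), for 0.2 s.
2. the screw's foot bears on the amber block with more than 8 N (contact force between bridge and amber above 8 N), for 0.2 s.
At the end, for the whole second after the job is handed in: The amber carrier lies flat on the clamp's bed, home against the end stop (within 4 mm along and 5 mm across the channel), and the thumbscrew's foot presses on its block with 8 to 45 N; the carrier is at rest (all of step 1 and contact force between bridge and amber between 8 and 45 N and linear speed of amber below 0.01 m/s); the robot touches nothing.
It fails at once if the screw is overtightened: its foot presses on the amber block with more than 45 N (contact force between bridge and amber above 45 N).
It fails at once if the foot is screwed onto the green block (contact force between bridge and green above 2 N).
It fails at once if anything else on the bench is moved by more than 20 mm (distance of any of green, oil, jar, slidebox, dish, cup, pen from where it was at the start of the episode above 0.02 m).
It also fails if it takes over 72 s, if anything falls off the work surface, if the arm or the gripper's body presses on something with over 40 N, if the wrist force passes 120 N, or if a joint passes its speed limit or range.

### The arm

A 7-joint arm with a two-finger parallel gripper is mounted at the origin on the work surface. World frame = base frame: x ahead of the robot, y to its left, z up, the work surface at z = 0. Lengths are in m, angles in rad, forces in N, time in s.
With the tool pointing down it reaches from about 0.35 to 0.9 m from the base axis. Payload 8.1 kg.
Tool frame: the origin (TCP) lies midway between the tips of the shut fingers; the grasp point (between the pads) lies 19 mm behind it; z points along the fingers, y is the line along which they close (so a half turn about z gives the same grasp; the last joint's range is limited). The gripper opens to 85 mm and grips with 20 to 120 N. Pads are 22 mm wide; open, the fingers measure 114 mm over their backs; the gripper's body (76 mm by 85 mm) begins 54 mm behind the grasp point. The pads swing forward as they close: fully open they stand 13 mm farther back than shut.
Start: joints at [1.033, 0.434, 0.025, 1.573, -0.012, 1.134, -0.075], TCP at [0.263, -0.567, 0.231] pointing down, gripper open.
Joint ranges: [-2.62, 2.62], [-0.44, 2.09], [-1.27, 1.32], [0.08, 2.57], [-1.32, 4.46], [0.12, 2], [-2.74, 2.74]. Speed limits (rad/s): [2.22, 2.22, 3.01, 3.01, 3.14, 3.14, 3.14].

### API

Orientations are given as a unit quaternion [w, x, y, z].
In Python, from bench import readout, eyes, order gives the robot as it stands.
- The arm moves only by the tool servo_tool, never from a script. Its argument "series" is a list that holds one entry, the list of rows, each a list of 7 numbers: the finger opening in m, from 0 to 0.0854, then the shift along the tool's x, y, z in normalised numbers (1 is 800 mm), then the turn, a rotation vector about the tool's x, y, z in parts of the range, where 1.0 means pi/2 rad. A call has exactly 8 rows; each row is the pose to reach, as a shift and turn from the pose commanded when the call began, along the tool's axes at that moment; what a row does not reach only later rows make up. A row lasts 1/8 s, in which the tool goes at most 62.5 mm and 10.7 degrees, less where a joint would pass 70% of its speed; a pose out of reach is approached as far as the arm can. No shift or turn number may pass 1 either way. A call with a gripper value outside its range is refused whole. The fingers move at their own pace and stop on an object; "newtons" is the grip in N (left out, the last holds). Time passes only in rows, so rows that repeat a pose let the fingers close, or fill a call up. It gives the time, the measured TCP pose, the force, the opening and the grip force at its end, in the units of the state.
- readout.observe(): the state, without advancing time (a new reading comes with each control period).
- eyes.read_camera(name): name is "side" or "top" or "wrist"; returns a dict with "color" (420x560x3 uint8, red, green, blue), "intrinsics" (3x3 intrinsics, pixels), "R" (3x3) and "t" (3): a world point X has camera coordinates R X + t. Camera axes: x right, y down, z forward; pixel columns grow to the right and rows downward; lengths in m; the calibration is good to about 2 mm. The wrist camera is an equidistant fisheye: a pixel r from the principal point sees the ray r / f radians off the axis. A picture is of the moment at which its call begins. There is no depth.
- order.job_done(): hands the job in; it is judged then, once.
The state is a dict: "clock": time; "joint_positions": joint angles; "joint_velocities": joint speeds; "joint_torque": joint torques, N m; "tool_pos": TCP position; "tcp_rot": TCP orientation; "wrist_force": force on the tool from outside, world axes, zero at the start; "ft_torque": the same for the moment, N m; "finger_gap": opening from 0.0 (shut) to 1.0 (fully open); "grip_force": force on a finger pad.
Only numpy, scipy, OpenCV 4.12 (cv2) and the standard library are available. Lean on these libraries where they do the work, as an engineer would, in place of code of your own. Each camera call takes 0.05 s, during which the arm holds its last target. There are 200 camera calls.

## Working session

There is one attempt and no reset: what is moved stays moved. The work goes in short steps, Python scripts to look and compute and a tool call to move; the robot and the scene stay as the last step left them, time stands still between calls to the robot, and variables do not carry over. Pictures are saved under pics/ and viewed, at most 12 in all, crops included, and the job is handed in when it is done.

Besides the shell and the picture viewer there is one more tool, called after "Emit:" as name(argument=value, ...), one argument or row to a line, values as JSON. servo_tool: Moves the arm, as the interface text tells. Its arguments: {"type":"object","properties":{"series":{"type":"array"},"newtons":{"type":"number"}},"required":["series"]}

```bash
mkdir -p pics; cat > h.py <<'E'
import numpy as np, cv2
from bench import readout, eyes, order
from scipy.spatial.transform import Rotation as Ro
def snap(n,f):
    c=eyes.read_camera(n); cv2.imwrite('pics/'+f,c['color'][:,:,::-1]); np.savez('pics/'+f+'.npz',**c); return c
def ray(c,u,v,z):
    K=np.array(c['intrinsics']);R=np.array(c['R']);t=np.array(c['t'])
    d=R.T@np.linalg.inv(K)@np.array([u,v,1.]);o=-R.T@t
    return o+d*(z-o[2])/d[2]
def proj(c,X):
    K=np.array(c['intrinsics']);p=K@(np.array(c['R'])@np.array(X)+np.array(c['t']));return p[:2]/p[2]
def st():
    s=readout.observe();q=np.array(s['tcp_rot']);return s,Ro.from_quat(q[[1,2,3,0]])
E
python3 - <<'E'
from h import *
for n in('top','side'):
    c=snap(n,n+'0.png');print(c['intrinsics'],c['R'],c['t'])
s,r=st();print(s);print(r.as_matrix().round(3))
a=[cv2.imread(f'pics/{n}0.png') for n in('top','side')]
E
```

```text
[[421.94627303   0.         268.86858024]
 [  0.         421.94627303 210.78273028]
 [  0.           0.           1.        ]] [[ 0.00918008 -0.99979497 -0.01804831]
 [-0.99417569 -0.00718733 -0.10753155]
 [ 0.10737979  0.01893034 -0.99403784]] [-0.0207027   0.57185928  1.27551917]
[[413.52287726   0.         275.74264819]
 [  0.         413.52287726 208.75458954]
 [  0.           0.           1.        ]] [[ 0.98870646 -0.14885391  0.01737947]
 [-0.10327794 -0.76079305 -0.64072428]
 [ 0.1085965   0.63169332 -0.76757433]] [-0.56420566  0.09220346  1.12174585]
{'clock': 0.1, 'joint_positions': array([ 1.03339696,  0.43515197,  0.02497944,  1.57400691, -0.01160547,
        1.13400695, -0.07510254]), 'joint_velocities': array([ 0.00172456, -0.00168283, -0.00047472, -0.0026977 ,  0.00129953,
       -0.00107682, -0.00067596]), 'joint_torque': array([ 2.43283823e-03, -6.71753097e+01,  1.02765575e+00, -3.16902280e+01,
        1.57423737e-02,  7.13330606e-03,  1.72946773e-05]), 'tool_pos': array([ 0.26302603, -0.56645532,  0.23060504]), 'tcp_rot': array([-6.80722140e-04,  9.76469948e-01,  2.15652339e-01, -2.15570436e-04]), 'wrist_force': array([ 1.42035428,  0.09004551, -0.18412565]), 'ft_torque': array([0.01868153, 0.0281945 , 0.03020302]), 'grip_force': 0.0, 'finger_gap': 1.0013593331790784}
[[ 0.907  0.421 -0.001]
 [ 0.421 -0.907  0.001]
 [-0.    -0.001 -1.   ]]
```

View pics/top0.png

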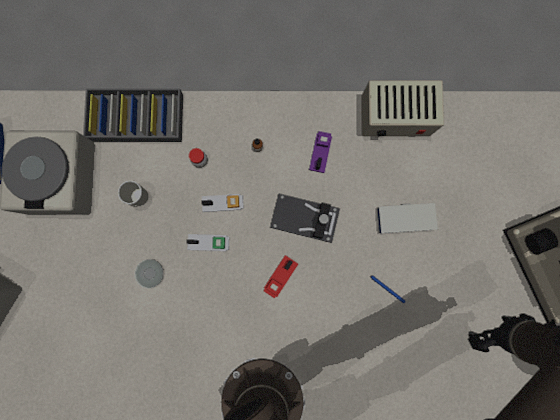

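View pics/side0.png

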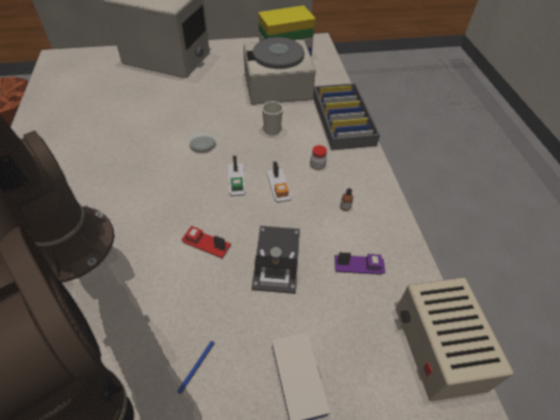

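The top view shows the amber carrier with its block at about (232,202) and handle at (207,203). The green carrier is below it at (219,243). The clamp spans (272-340, 195-242) with its screw at (323,219) and its mouth facing left.

```bash
python3 - <<'E'
from h import *
a=cv2.imread('pics/top0.png')[180:250,190:350];b=cv2.imread('pics/side0.png')[140:300,220:320]
a=cv2.resize(a,None,fx=5,fy=5,interpolation=cv2.INTER_CUBIC)
cv2.imwrite('pics/z1.png',a)
cv2.imwrite('pics/z2.png',cv2.resize(b,None,fx=3.7,fy=3.7,interpolation=cv2.INTER_CUBIC))
E
```

```text
(no output)
```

View pics/z1.png

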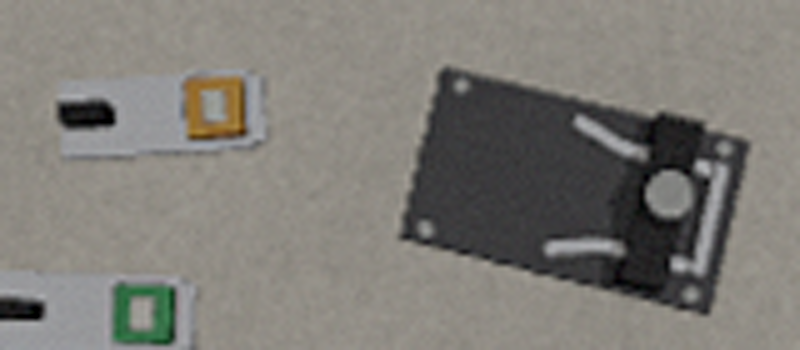

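View pics/z2.png

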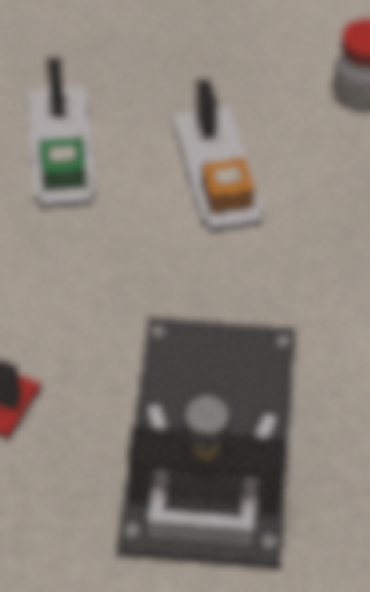

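The crop shows the bed corners at about (445,68), (402,238), (708,312) and (748,142). The amber block's top centre is at (215,106) and the handle top at (87,113). In the side view, the channel is open toward the carriers.

```bash
cat > m1.py <<'E'
from h import *
c=dict(np.load('pics/top0.png.npz'));cs=dict(np.load('pics/side0.png.npz'))
f=lambda x,y:(190+(x+.5)/5-.5,180+(y+.5)/5-.5)
P=[ray(c,*f(*p),.010)[:2] for p in[(445,68),(402,238),(708,312),(748,142)]]
print('bed',np.round(P,4)); print([round(float(np.linalg.norm(P[i]-P[(i+1)%4])),4) for i in range(4)])
ay=(P[0]+P[1]-P[2]-P[3]);ay/=np.linalg.norm(ay)
cen=sum(P)/4; o=cen-ay*.05; print('clamp y dir',ay,np.degrees(np.arctan2(ay[1],ay[0])),'origin',o)
print('screw head ray z=.1',ray(c,*f(669,193),.105))
h=cv2.cvtColor(c['color'],cv2.COLOR_RGB2HSV)
# amber block
def blob(img,lo,hi,box):
    m=cv2.inRange(cv2.cvtColor(img,cv2.COLOR_RGB2HSV),lo,hi);k=np.zeros_like(m);x0,y0,x1,y1=box;k[y0:y1,x0:x1]=m[y0:y1,x0:x1];return k
m=blob(c['color'],(8,120,80),(28,255,255),(215,185,250,220))
v,u=np.nonzero(m);r=cv2.minAreaRect(np.c_[u,v].astype(np.float32));print('amber px',r,[ray(c,*p,.032)[:2].round(4) for p in cv2.boxPoints(r)], ray(c,*r[0],.03))
g=cv2.cvtColor(c['color'],cv2.COLOR_RGB2GRAY);print(g[185:222,193:250:4])
hm=blob(c['color'],(0,0,0),(180,255,70),(196,192,217,215));v,u=np.nonzero(hm);print('handle px',u.min(),u.max(),v.min(),v.max(),u.mean(),v.mean())
r=cv2.minAreaRect(np.c_[u,v].astype(np.float32));print(r)
E
python3 m1.py
```

```text
bed [[ 0.6303 -0.0458]
 [ 0.5226 -0.0196]
 [ 0.4779 -0.2105]
 [ 0.5846 -0.2362]]
[0.1109, 0.196, 0.1097, 0.1958]
clamp y dir [0.23047577 0.97307806] 76.67491578432298 origin [ 0.54233316 -0.17670143]
screw head ray z=.1 [ 0.54344501 -0.17611209  0.105     ]
amber px ((232.5, 201.5), (11.0, 11.0), 90.0) [array([0.6172, 0.1146]), array([0.6174, 0.0804]), array([0.583 , 0.0798]), array([0.5827, 0.1139])] [0.60029353 0.0973711  0.03      ]
[[138 141 142 143 143 142 148 145 147 146 142 143 140 143 139]
 [142 143 143 143 145 145 145 145 145 149 143 141 139 139 137]
 [139 139 138 140 142 148 139 146 149 145 145 142 145 144 141]
 [135 140 140 138 141 141 140 145 149 147 143 143 147 146 144]
 [137 140 142 137 143 139 142 141 143 145 145 141 144 143 147]
 [139 141 143 139 139 140 144 142 145 145 145 139 146 141 144]
 [139 138 144 139 144 141 142 141 141 144 145 144 143 142 142]
 [143 137 144 139 143 141 139 141 143 141 146 144 139 141 140]
 [139 139 145 140 143 144 140 145 144 147 141 147 139 141 142]
 [140 139 138 139 142 139 144 144 149 138 153 152 138 141 144]
 [143 138 143 136 146 140 150 
[... 1070 characters left out ...]
 145 149 143 143 146 141 147 144]
 [141 141 143 141 147 151 147 146 142 134 141 144 140 145 143]
 [139 139 136 141 142 147 145 148 150 140 147 140 142 143 138]
 [141 139 140 140 144 149 146 143 146 146 139 143 143 144 143]
 [142 140 137 144 141 147 144 138 144 147 144 145 149 147 138]
 [138 143 143 143 149 144 143 145 142 149 142 144 146 137 138]
 [142 143 141 140 145 140 145 142 147 145 145 144 148 141 142]
 [142 144 146 144 144 142 143 142 145 143 146 143 142 139 139]
 [143 141 143 143 143 140 142 142 140 146 147 141 140 141 141]
 [141 144 139 145 145 141 145 140 141 146 144 145 143 142 138]]
handle px 202 212 200 205 206.9387755102041 202.53061224489795
((207.0, 202.5), (5.0, 10.0), 90.0)
```

```bash
cat >> h.py <<'E'
def go(p,az):
    "shift in tool axes and turn about tool z, to TCP p with tool y at azimuth az"
    s,r=st();M=r.as_matrix();d=M.T@(np.array(p)-s['tool_pos'])
    a=np.arctan2(M[1,1],M[0,1]);t=-((az-a+np.pi)%(2*np.pi)-np.pi)
    # small levelling
    lv=np.cross(M[:,2],[0,0,-1]);
    print('pos',s['tool_pos'].round(4),'az',round(a,4),'shift',d.round(4),'turn',round(t,4),'level',(M.T@lv).round(4),'F',s['wrist_force'].round(1),'T',s['ft_torque'].round(3),'gap',round(s['finger_gap']*85.4,1),'grip',round(s['grip_force'],1),'t',s['clock'],'j7',s['joint_positions'][6].round(3))
E
python3 - <<'E'
from h import *
c=dict(np.load('pics/top0.png.npz'));cs=dict(np.load('pics/side0.png.npz'))
f=lambda x,y:(190+(x+.5)/5-.5,180+(y+.5)/5-.5)
b=ray(c,*f(215,106),.032);hh=ray(c,207,202.5,.048)
print(b,hh,np.linalg.norm((hh-b)[:2]),np.degrees(np.arctan2(*(hh-b)[1::-1])))
for e in[((63,156),(255,143)),((60,84),(262,72))]:
    p,q=[ray(c,*f(*x),.008) for x in e];print(p,q,np.degrees(np.arctan2(*(p-q)[1::-1])))
go([.598,.16,.23],np.radians(-2))
E
```

```text
[0.60222745 0.0968879  0.032     ] [0.59432916 0.17379157 0.048     ] 0.07730820321222567 95.86392561330402
[0.57287933 0.19503374 0.008     ] [0.58200888 0.07371287 0.008     ] 94.30346566530456
[0.61877866 0.19814606 0.008     ] [0.6272982  0.07001537 0.008     ] 93.80405688812723
pos [ 0.263  -0.5665  0.2306] az -1.1361 shift [ 0.6098 -0.5178  0.0013] turn -1.1012 level [-0.0014  0.0001  0.    ] F [ 1.4  0.1 -0.2] T [0.019 0.028 0.03 ] gap 85.5 grip 0.0 t 0.1 j7 -0.075
```

The rows are not in the units I measure in: shifts go in shares of 800 mm and turns go in shares of pi/2 rad. I convert before sending: 0.32 m / 0.8 = 0.4, 0.16 m / 0.8 = 0.2, -0.16 rad / 1.5708 = -0.1019.

Emit:
servo_tool(
  series=[
    [[0.085, 0.05, -0.0425, 0, 0, 0, -0.0509], [0.085, 0.1, -0.085, 0, 0, 0, -0.1019], [0.085, 0.15, -0.1275, 0, 0, 0, -0.1528], [0.085, 0.2, -0.17, 0, 0, 0, -0.2037], [0.085, 0.25, -0.2125, 0, 0, 0, -0.2546], [0.085, 0.3, -0.255, 0, 0, 0, -0.3056], [0.085, 0.35, -0.2975, 0, 0, 0, -0.3565], [0.085, 0.4, -0.34, 0, 0, 0, -0.4074]],
  ],
)

```text
clock: 1.1
tool_pos: [0.4392, -0.1838, 0.2312]
tcp_rot: [-0.0, 0.858, 0.513, -0.0]
wrist_force: [0.5, -0.6, -0.2]
finger_gap: 0.995
grip_force: 0.0
```

```bash
python3 - <<'E'
from h import *
go([.600,.155,.23],np.radians(4.3))
E
```

```text
pos [ 0.4392 -0.1838  0.2312] az -0.4936 shift [ 0.3745 -0.0189  0.0011] turn -0.5686 level [-0.0001  0.0002  0.    ] F [ 0.5 -0.6 -0.2] T [ 0.014 -0.12   0.047] gap 85.0 grip 0.0 t 1.1 j7 -0.288
```

Converted, 0.375 m / 0.8 = 0.4688, 0.35 m / 0.8 = 0.4375, -0.57 rad / 1.5708 = -0.3629.

Emit:
servo_tool(
  series=[
    [[0.085, 0.0625, -0.0025, 0, 0, 0, -0.0509], [0.085, 0.125, -0.0063, 0, 0, 0, -0.1019], [0.085, 0.1875, -0.0088, 0, 0, 0, -0.1528], [0.085, 0.25, -0.0125, 0, 0, 0, -0.2037], [0.085, 0.3125, -0.015, 0, 0, 0, -0.2546], [0.085, 0.375, -0.0188, 0, 0, 0, -0.3056], [0.085, 0.4375, -0.0213, 0, 0, 0, -0.3438], [0.085, 0.4688, -0.0238, 0, 0, 0, -0.3629]],
  ],
)

```text
clock: 2.1
tool_pos: [0.6009, 0.1565, 0.2307]
tcp_rot: [-0.001, 0.679, 0.734, 0.0]
wrist_force: [0.4, -0.2, 0.2]
finger_gap: 0.993
grip_force: 0.0
```

```bash
python3 - <<'E'
from h import *
c=snap('wrist','w1.png');print(c['intrinsics'],c['R'],c['t'])
go([.600,.155,.23],np.radians(4.3))
E
```

```text
[[325.1922621    0.         275.7507063 ]
 [  0.         325.1922621  208.21099498]
 [  0.           0.           1.        ]] [[ 9.96974948e-01  7.77172496e-02 -9.90710155e-04]
 [ 7.40285240e-02 -9.45617370e-01  3.16745272e-01]
 [ 2.36797386e-02 -3.15860442e-01 -9.48510122e-01]] [-0.61136874  0.06124484  0.41600199]
pos [0.6012 0.1592 0.2306] az 0.0812 shift [-0.0041 -0.0016  0.0006] turn 0.0061 level [-0.0003 -0.0031  0.    ] F [-0.2  3.2  1.3] T [ 0.113 -0.035  0.053] gap 85.1 grip 0.0 t 2.15 j7 -0.478
```

View pics/w1.png

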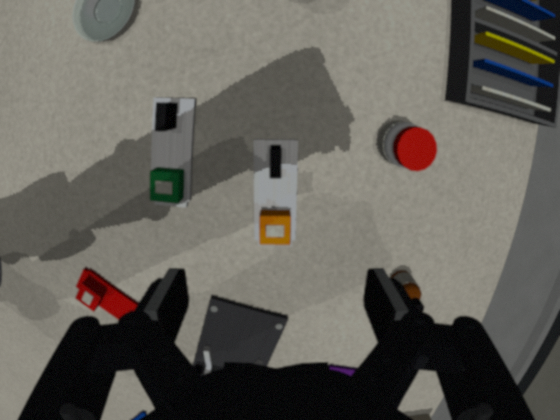

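The wrist view shows the amber sled at about x 254-298, y 140-243. The handle is at (275,161) and the block label at (275,231).

```bash
cat >> h.py <<'E'
def fray(c,u,v,z):
    K=np.array(c['intrinsics']);R=np.array(c['R']);t=np.array(c['t'])
    x=np.array([u-K[0,2],v-K[1,2]]);r=np.hypot(*x);th=r/K[0,0]
    d=R.T@np.r_[x/max(r,1e-9)*np.sin(th),np.cos(th)];o=-R.T@t
    return o+d*(z-o[2])/d[2]
E
python3 - <<'E'
from h import *
c=dict(np.load('pics/w1.png.npz'));im=c['color'];g=cv2.cvtColor(im,cv2.COLOR_RGB2GRAY)
h=cv2.cvtColor(im,cv2.COLOR_RGB2HSV)
m=np.zeros_like(g);m[143:185,262:290]=(g[143:185,262:290]<60)*255
v,u=np.nonzero(m);print('handle',u.min(),u.max(),v.min(),v.max())
for vv in range(v.min(),v.max()+1,4):
    uu=u[v==vv];print(vv,uu.min(),uu.max(),end='; ')
m=np.zeros_like(g);m[200:250,250:300]=cv2.inRange(h,(8,150,100),(28,255,255))[200:250,250:300]
v,u=np.nonzero(m);print('amber',u.min(),u.max(),v.min(),v.max())
for vv in range(v.min(),v.max()+1,4):
    uu=u[v==vv];print(vv,uu.min(),uu.max(),end='; ')
print()
for vv in range(150,206,8): print(vv,g[vv,246:262],g[vv,290:304])
print(g[132:146,268],g[132:146,288])
print('hand/blk',fray(c,275.5,146,.05),fray(c,275.5,231.5,.032))
E
```

```text
handle 270 281 145 177
145 271 279; 149 270 281; 153 270 281; 157 270 281; 161 270 280; 165 270 280; 169 270 280; 173 270 280; 177 272 278; amber 260 289 216 243
216 260 289; 220 260 289; 224 260 289; 228 260 289; 232 260 289; 236 260 289; 240 260 289; 
150 [ 75  77  80  82  86  88  87  93 101 106 107 109 109 109 109 109] [109 111 113 113 111 111 109 106  95  91  89  89  87  88]
158 [77 75 75 76 72 73 74 78 83 85 84 85 88 89 93 98] [108 111 112 110 112 109 108  99  92  90  93  95  97 106]
166 [77 74 73 73 75 78 79 81 83 84 85 86 86 86 86 88] [152 152 152 151 150 151 149 145 143 142 142 144 145 144]
174 [129 129 129 126 125 123 122 127 135 145 150 151 153 154 153 153] [152 153 153 152 153 151 146 138 129 125 125 125 125 125]
182 [125 125 125 126 129 127 129 135 146 152 153 153 152 153 154 153] [152 152 152 153 154 152 146 135 129 124 124 124 124 122]
190 [130 127 127 124 123 123 127 135 144 150 153 153 151 152 153 154] [152 151 151 152 153 149 140 127 124 125 124 125 127 128]
198 [127 126 127 126 126 125 126 134 143 150 153 152 152 152 153 153] [153 152 153 153 154 152 146 144 142 143 144 143 139 134]
[ 88  85  83  86  86  89  83  87  98 108 110 108 107  98] [ 90  92  92  92  90  90  88  88  98 105 107 108 107 108]
hand/blk [0.59788726 0.19414989 0.05      ] [0.60557734 0.09482113 0.032     ]
```

```bash
python3 - <<'E'
from h import *
c=dict(np.load('pics/w1.png.npz'));print('cam',-c['R'].T@c['t'])
a=fray(c,275.5,150,.008);b=fray(c,275.0,190,.008);d=b-a;print('sled axis',a,b,np.degrees(np.arctan2(-d[1],-d[0])))
print('widths',np.linalg.norm(fray(c,253.7,182,.008)-fray(c,296.7,182,.008)))
print('tail',fray(c,275,139.8,.008));print('amber far/near top',fray(c,275,209,.032),fray(c,275,238,.032))
print('handle far/near', fray(c,275.5,144.6,.05),fray(c,275.3,178,.05),fray(c,275.3,178,.008))
t=fray(c,275.3,160,.05);print(t)
x=np.radians(94.3);ay=np.array([np.cos(x),np.sin(x)]);print('handle from tail',fray(c,275,139.8,.008)[:2]-.02*ay,'origin',fray(c,275,139.8,.008)[:2]-.1*ay)
E
```

```text
cam [0.59513463 0.23682666 0.3745774 ]
sled axis [0.59859986 0.1840464  0.008     ] [0.60166969 0.13703969 0.008     ] 93.73646135967982
widths 0.04994083820409617
tail [0.59713187 0.19565588 0.008     ]
amber far/near top [0.6029271  0.12175905 0.032     ] [0.60563172 0.08670169 0.032     ]
handle far/near [0.59777705 0.19556642 0.05      ] [0.60024437 0.16120462 0.05      ] [0.60090557 0.1514192  0.008     ]
[0.59879548 0.17987121 0.05      ]
handle from tail [0.59863145 0.17571218] origin [0.60462975 0.09593737]
```

```bash
python3 - <<'E'
from h import *
go([.599,.176,.022],np.radians(4.0))
E
```

```text
pos [0.6012 0.1592 0.2306] az 0.0812 shift [ 0.0162 -0.0008  0.2087] turn 0.0114 level [-0.0003 -0.0031  0.    ] F [-0.2  3.2  1.3] T [ 0.113 -0.035  0.053] gap 85.1 grip 0.0 t 2.15 j7 -0.478
```

Converted, 0.15 m / 0.8 = 0.1875, 0.135 m / 0.8 = 0.1688, 0.01 rad / 1.5708 = 0.0064.

Emit:
servo_tool(
  series=[
    [[0.085, 0.01, 0, 0.025, 0, 0, 0.0064], [0.085, 0.02, -0.0013, 0.0625, 0, 0, 0.0064], [0.085, 0.02, -0.0013, 0.1, 0, 0, 0.0064], [0.085, 0.02, -0.0013, 0.1375, 0, 0, 0.0064], [0.085, 0.02, -0.0013, 0.1688, 0, 0, 0.0064], [0.085, 0.02, -0.0013, 0.1875, 0, 0, 0.0064], [0.085, 0.02, -0.0013, 0.1875, 0, 0, 0.0064], [0.085, 0.02, -0.0013, 0.1875, 0, 0, 0.0064]],
  ],
)

```text
clock: 3.15
tool_pos: [0.5991, 0.1696, 0.0822]
tcp_rot: [0.0, 0.684, 0.729, 0.001]
wrist_force: [-0.0, 0.3, 0.4]
finger_gap: 0.999
grip_force: 0.0
```

```bash
python3 - <<'E'
from h import *
go([.599,.176,.022],np.radians(4.0))
c=snap('wrist','w2.png')
for z in(.05,.008):
  pass
g=cv2.cvtColor(c['color'],cv2.COLOR_RGB2GRAY)
K=c['intrinsics']
def fp(X):
    p=c['R']@np.array(X)+c['t'];r=np.hypot(p[0],p[1]);return K[:2,2]+p[:2]/r*K[0,0]*np.arctan2(r,p[2])
print('handle top exp',fp([.599,.176,.05]),'block',fp([.6045,.096,.032]))
E
```

```text
pos [0.5991 0.1696 0.0822] az 0.0638 shift [0.0064 0.0002 0.0602] turn -0.006 level [ 0.0013 -0.0004  0.    ] F [-0.   0.3  0.4] T [-0.018  0.028 -0.039] gap 85.3 grip 0.0 t 3.15 j7 -0.595
handle top exp [275.59180221 232.87719413] block [276.13316734 321.70004819]
```

View pics/w2.png

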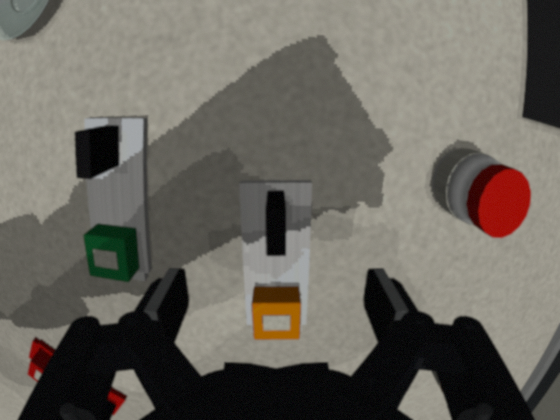

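The handle is at (276,223), centred between the fingers at x of about 175 and 375, and matches the prediction. I'll descend and grip.

Converted, 0.06 m / 0.8 = 0.075, 0.006 m / 0.8 = 0.0075, -0.006 rad / 1.5708 = -0.0038.

Emit:
servo_tool(
  series=[
    [[0.085, 0.0038, 0, 0.025, 0, 0, -0.0038], [0.085, 0.0075, 0, 0.05, 0, 0, -0.0038], [0.085, 0.0075, 0, 0.075, 0, 0, -0.0038], [0.085, 0.0075, 0, 0.075, 0, 0, -0.0038], [0.0, 0.0075, 0, 0.075, 0, 0, -0.0038], [0.0, 0.0075, 0, 0.075, 0, 0, -0.0038], [0.0, 0.0075, 0, 0.075, 0, 0, -0.0038], [0.0, 0.0075, 0, 0.075, 0, 0, -0.0038]],
  ],
  newtons=60,
)

```text
clock: 4.2
tool_pos: [0.5985, 0.1753, 0.0217]
tcp_rot: [0.0, 0.682, 0.731, 0.0]
wrist_force: [6.8, 1.3, 3.8]
finger_gap: 0.136
grip_force: 5.6
```

```bash
python3 - <<'E'
from h import *
go([.599,.176,.1],np.radians(4.0))
E
```

```text
pos [0.5985 0.1753 0.0217] az 0.0698 shift [ 0.0006  0.0007 -0.0783] turn -0.0 level [ 0.0008 -0.0001 -0.    ] F [6.8 1.3 3.8] T [ 2.790e-01 -1.367e+00 -1.000e-03] gap 11.6 grip 5.6 t 4.2 j7 -0.638
```

```bash
python3 - <<'E'
from h import *
go([.588,.02,.095],np.radians(-13.3))
E
```

```text
pos [0.5985 0.1753 0.0217] az 0.0698 shift [-0.1542 -0.0212 -0.0733] turn 0.3019 level [ 0.0008 -0.0001 -0.    ] F [6.8 1.3 3.8] T [ 2.790e-01 -1.367e+00 -1.000e-03] gap 11.6 grip 5.6 t 4.2 j7 -0.638
```

Converted, -0.155 m / 0.8 = -0.1938, -0.05 m / 0.8 = -0.0625, 0.302 rad / 1.5708 = 0.1923.

Emit:
servo_tool(
  series=[
    [[0.0, 0, 0, -0.025, 0, 0, 0], [0.0, 0, 0, -0.0625, 0, 0, 0], [0.0, -0.025, 0, -0.0913, 0, 0, 0.0255], [0.0, -0.075, 0, -0.0913, 0, 0, 0.0764], [0.0, -0.125, 0, -0.0913, 0, 0, 0.1273], [0.0, -0.175, 0, -0.0913, 0, 0, 0.1783], [0.0, -0.1938, 0, -0.0913, 0, 0, 0.1923], [0.0, -0.1938, 0, -0.0913, 0, 0, 0.1923]],
  ],
)

```text
clock: 5.2
tool_pos: [0.609, 0.0188, 0.0948]
tcp_rot: [0.0, 0.785, 0.619, -0.0]
wrist_force: [-0.2, -0.1, -2.7]
finger_gap: 0.122
grip_force: 59.7
```

```bash
python3 - <<'E'
from h import *
go([.581,-.016,.05],np.radians(-13.3))
c=snap('top','t3.png');a=c['color'][180:260,210:350,::-1]
cv2.imwrite('pics/z3.png',cv2.resize(a,None,fx=5,fy=5,interpolation=cv2.INTER_CUBIC))
d=snap('wrist','w3.png')
E
```

```text
pos [0.609  0.0188 0.0948] az -0.2349 shift [-0.0403 -0.0191  0.0448] turn -0.0028 level [0.0003 0.0006 0.    ] F [-0.2 -0.1 -2.7] T [ 0.181 -0.041 -0.039] gap 10.4 grip 59.7 t 5.2 j7 -0.598
```

View pics/w3.png

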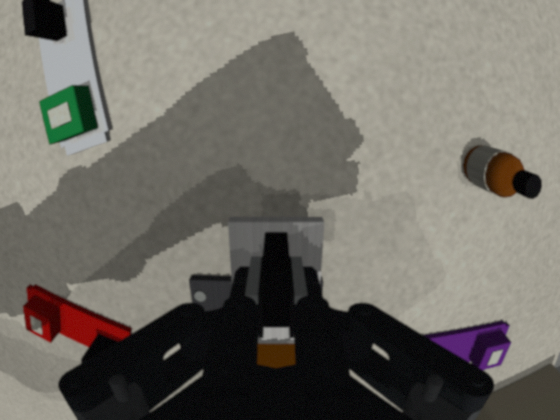

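The carrier is held level and straight: the sled is at x 230-323 and the handle at (276,270). I'll refine the clamp pose from the bed corners visible in w1.

```bash
python3 - <<'E'
from h import *
c=dict(np.load('pics/w1.png.npz'));g=cv2.cvtColor(c['color'],cv2.COLOR_RGB2GRAY)
m=(g<75).astype(np.uint8)
# top edge of bed: columns 216..284, first dark row ; left edge rows 305..340; right edge rows 322..345
e=[]
G=g.astype(int)
for u in range(218,284,4):
    col=G[285:330,u];k=np.argmin(np.diff(col,n=1)[:]);e.append((u,285+k+.5))
L=[];Rr=[]
for v in range(305,345,4):
    row=G[v,190:230];k=np.argmin(np.diff(row));L.append((190+k+.5,v))
for v in range(322,356,4):
    row=G[v,265:300];k=np.argmax(np.diff(row));Rr.append((265+k+.5,v))
for n,E in(('end',e),('L',L),('R',Rr)):
    P=np.array([fray(c,*p,.01)[:2] for p in E]);vx,vy,x0,y0=cv2.fitLine(P.astype(np.float32),cv2.DIST_HUBER,0,.001,.001).ravel()
    print(n,np.degrees(np.arctan2(vy,vx)),(x0,y0),np.abs((P-[x0,y0])@[-vy,vx]).max().round(4))
# top view refits
t=dict(np.load('pics/top0.png.npz'));g=cv2.cvtColor(t['color'],cv2.COLOR_RGB2GRAY)
k=(g<105).astype(np.uint8);k[:,:265]=0;k[:190]=0;k[246:]=0;k[:,345:]=0
k=cv2.morphologyEx(k,cv2.MORPH_CLOSE,np.ones((7,7)))
n,l,s,cc=cv2.connectedComponentsWithStats(k);i=1+s[1:,4].argmax()
ct=max(cv2.findContours((l==i).astype(np.uint8),cv2.RETR_EXTERNAL,cv2.CHAIN_APPROX_NONE)[0],key=len)[:,0]
Q=np.array([ray(t,*p,.01)[:2] for p in ct.astype(float)]).astype(np.float32);r=cv2.minAreaRect(Q);print(r)
E
```

```text
end -13.161143 (np.float32(0.5780531), np.float32(-0.025762828)) 0.0016
L 76.773926 (np.float32(0.5135346), np.float32(-0.06669669)) 0.0011
R 76.191666 (np.float32(0.62437546), np.float32(-0.083133996)) 0.0006
((0.5563392043113708, -0.12731832265853882), (0.20159651339054108, 0.117938332259655), 76.81391143798828)
```

View pics/z3.png

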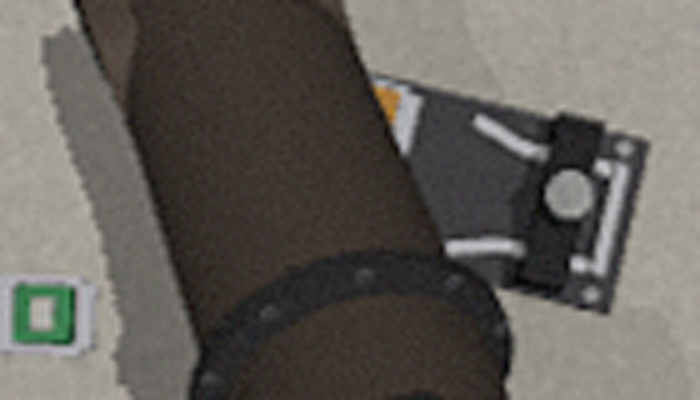

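```bash
python3 - <<'E'
from h import *
go([.5822,-.0148,.042],np.radians(-13.3))
E
```

```text
pos [0.6089 0.0221 0.0947] az -0.2305 shift [-0.0421 -0.0175  0.0527] turn 0.0017 level [-0.     -0.0012  0.    ] F [ 0.3  0.8 -2.5] T [ 0.175  0.    -0.025] gap 10.8 grip 59.7 t 5.3 j7 -0.598
```

Converted, 0.053 m / 0.8 = 0.0663, 0.04 m / 0.8 = 0.05, -0.003 rad / 1.5708 = -0.0019.

Emit:
servo_tool(
  series=[
    [[0.0, -0.0125, -0.0088, 0, 0, 0, 0], [0.0, -0.0313, -0.0175, 0, 0, 0, -0.0019], [0.0, -0.0475, -0.0225, 0.0125, 0, 0, -0.0019], [0.0, -0.0475, -0.0225, 0.0313, 0, 0, -0.0019], [0.0, -0.0475, -0.0225, 0.05, 0, 0, -0.0019], [0.0, -0.0475, -0.0225, 0.0663, 0, 0, -0.0019], [0.0, -0.0475, -0.0225, 0.0663, 0, 0, -0.0019], [0.0, -0.0475, -0.0225, 0.0663, 0, 0, -0.0019]],
  ],
)

```text
clock: 6.3
tool_pos: [0.583, -0.0117, 0.0414]
tcp_rot: [-0.0, 0.783, 0.622, 0.0]
wrist_force: [0.6, 0.6, -2.1]
finger_gap: 0.126
grip_force: 59.6
```

```bash
python3 - <<'E'
from h import *
go([.5822,-.0148,.0317],np.radians(-13.3))
E
```

```text
pos [ 0.583  -0.0117  0.0414] az -0.2287 shift [-0.0032 -0.0001  0.0097] turn 0.0035 level [ 0.0002 -0.0003  0.    ] F [ 0.6  0.6 -2.1] T [ 0.11  -0.043 -0.025] gap 10.8 grip 59.6 t 6.3 j7 -0.584
```

Converted, -0.042 m / 0.8 = -0.0525, -0.025 m / 0.8 = -0.0313, 0.003 rad / 1.5708 = 0.0019.

Emit:
servo_tool(
  series=[
    [[0.0, 0, 0, 0.0063, 0, 0, 0.0019], [0.0, 0, 0, 0.0119, 0, 0, 0.0019], [0.0, -0.0063, 0, 0.0119, 0, 0, 0.0019], [0.0, -0.0188, 0, 0.0119, 0, 0, 0.0019], [0.0, -0.0313, 0, 0.0119, 0, 0, 0.0019], [0.0, -0.0438, 0, 0.0119, 0, 0, 0.0019], [0.0, -0.0525, 0, 0.0119, 0, 0, 0.0019], [0.0, -0.0525, 0, 0.0119, 0, 0, 0.0019]],
  ],
)

```text
clock: 7.3
tool_pos: [0.5729, -0.0542, 0.0318]
tcp_rot: [0.0, 0.785, 0.62, -0.0]
wrist_force: [-0.8, -0.3, -2.3]
finger_gap: 0.13
grip_force: 59.9
```

```bash
python3 - <<'E'
from h import *
go([.5623,-.0992,.0317],np.radians(-13.3))
E
```

```text
pos [ 0.5729 -0.0542  0.0318] az -0.2335 shift [-0.0462  0.0001  0.0001] turn -0.0013 level [-0.0002  0.0006 -0.    ] F [-0.8 -0.3 -2.3] T [-0.006  0.024 -0.002] gap 11.1 grip 59.9 t 7.3 j7 -0.527
```

Converted, -0.038 m / 0.8 = -0.0475, -0.024 m / 0.8 = -0.03.

Emit:
servo_tool(
  series=[
    [[0.0, -0.0075, 0, 0.0013, 0, 0, 0], [0.0, -0.015, 0, 0.0013, 0, 0, 0], [0.0, -0.0225, 0, 0.0013, 0, 0, 0], [0.0, -0.03, 0, 0.0013, 0, 0, 0], [0.0, -0.0375, 0, 0.0013, 0, 0, 0], [0.0, -0.045, 0, 0.0013, 0, 0, 0], [0.0, -0.0475, 0, 0.0013, 0, 0, 0], [0.0, -0.0475, 0, 0.0013, 0, 0, 0]],
  ],
)

```text
clock: 8.3
tool_pos: [0.5659, -0.0887, 0.0318]
tcp_rot: [0.0, 0.784, 0.621, 0.001]
wrist_force: [1.0, 2.7, 6.3]
finger_gap: 0.131
grip_force: 61.0
```

```bash
python3 - <<'E'
from h import *
go([.5623,-.0992,.0317],np.radians(-13.3))
E
```

```text
pos [ 0.5659 -0.0887  0.0318] az -0.2308 shift [-0.011  -0.0011  0.    ] turn 0.0013 level [ 0.0024 -0.0017  0.    ] F [1.  2.7 6.3] T [ 0.654 -0.002 -0.073] gap 11.2 grip 61.0 t 8.3 j7 -0.465
```

Emit:
servo_tool(
  series=[
    [[0.0, -0.0025, 0, -0.0006, 0, 0, 0], [0.0, -0.005, 0, -0.0006, 0, 0, 0], [0.0, -0.0075, 0, -0.0006, 0, 0, 0], [0.0, -0.01, 0, -0.0006, 0, 0, 0], [0.0, -0.0113, 0, -0.0006, 0, 0, 0], [0.0, -0.0125, 0, -0.0006, 0, 0, 0], [0.0, -0.0125, 0, -0.0006, 0, 0, 0], [0.0, -0.0125, 0, -0.0006, 0, 0, 0]],
  ],
)

```text
clock: 9.3
tool_pos: [0.5628, -0.0991, 0.0317]
tcp_rot: [0.0, 0.784, 0.621, 0.001]
wrist_force: [0.9, 4.7, 5.7]
finger_gap: 0.129
grip_force: 61.0
```

```bash
python3 - <<'E'
from h import *
go([.5623,-.0992,.0317],np.radians(-13.3))
E
```

```text
pos [ 0.5628 -0.0991  0.0317] az -0.2315 shift [-0.0002 -0.0004  0.    ] turn 0.0006 level [ 0.0011 -0.0009 -0.    ] F [0.9 4.7 5.7] T [ 0.965 -0.109 -0.054] gap 11.0 grip 61.0 t 9.3 j7 -0.448
```

Converted, -0.004 m / 0.8 = -0.005, -0.001 m / 0.8 = -0.0013.

Emit:
servo_tool(
  series=[
    [[0.0, -0.0013, 0, 0, 0, 0, 0], [0.0, -0.0025, 0, 0, 0, 0, 0], [0.0, -0.0038, 0, 0, 0, 0, 0], [0.0, -0.005, 0, 0, 0, 0, 0], [0.0, -0.005, 0, 0, 0, 0, 0], [0.0, -0.005, 0, 0, 0, 0, 0], [0.0, -0.005, 0, 0, 0, 0, 0], [0.0, -0.005, 0, 0, 0, 0, 0]],
  ],
)

```text
clock: 10.3
tool_pos: [0.5624, -0.1008, 0.0318]
tcp_rot: [-0.0, 0.784, 0.621, 0.002]
wrist_force: [1.7, 9.7, 3.1]
finger_gap: 0.126
grip_force: 60.8
```

```bash
python3 - <<'E'
from h import *
go([.5623,-.0992,.0317],np.radians(-13.3))
E
```

```text
pos [ 0.5624 -0.1008  0.0318] az -0.2299 shift [ 0.0016 -0.0004  0.0001] turn 0.0022 level [ 0.0014 -0.0033  0.    ] F [1.7 9.7 3.1] T [ 2.065 -0.334 -0.155] gap 10.8 grip 60.8 t 10.3 j7 -0.441
```

Converted, -0.003 m / 0.8 = -0.0038, -0.002 m / 0.8 = -0.0025.

Emit:
servo_tool(
  series=[
    [[0.0, -0.0013, 0, 0, 0, 0, 0], [0.0, -0.0025, 0, 0, 0, 0, 0], [0.0, -0.0038, 0, 0, 0, 0, 0], [0.0, -0.0038, 0, 0, 0, 0, 0], [0.0, -0.0038, 0, 0, 0, 0, 0], [0.0, -0.0038, 0, 0, 0, 0, 0], [0.0, -0.0038, 0, 0, 0, 0, 0], [0.0, -0.0038, 0, 0, 0, 0, 0]],
  ],
)

```text
clock: 11.3
tool_pos: [0.5624, -0.101, 0.0321]
tcp_rot: [-0.001, 0.783, 0.622, 0.003]
wrist_force: [3.2, 18.6, 5.7]
finger_gap: 0.13
grip_force: 61.1
```

```bash
python3 - <<'E'
from h import *
go([.5623,-.0992,.0317],np.radians(-13.3))
c=snap('side','s4.png');a=c['color'][215:295,240:310,::-1]
cv2.imwrite('pics/z4.png',cv2.resize(a,None,fx=7,fy=7,interpolation=cv2.INTER_CUBIC))
E
```

```text
pos [ 0.5624 -0.101   0.0321] az -0.228 shift [ 0.0017 -0.0005  0.0004] turn 0.0041 level [ 0.0021 -0.0063  0.    ] F [ 3.2 18.6  5.7] T [ 3.584 -0.449 -0.201] gap 11.1 grip 61.1 t 11.3 j7 -0.436
```

View pics/z4.png

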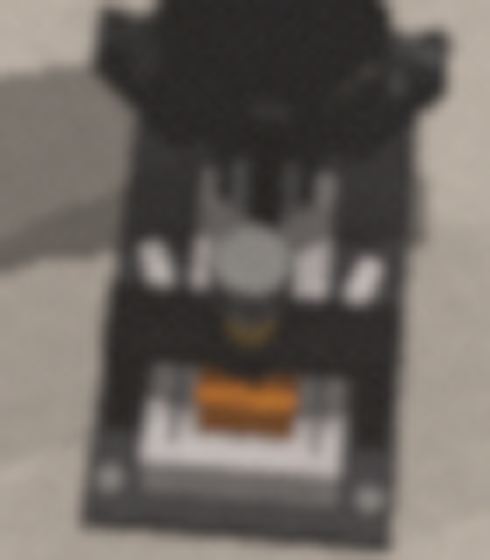

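The side view shows the amber block at (247,400) behind the white stop, under the screw at (250,258). Position stayed fixed while the force doubled, so it is home. I'll relax the push, release and rise.

Converted, -0.06 m / 0.8 = -0.075, 0.004 m / 0.8 = 0.005.

Emit:
servo_tool(
  series=[
    [[0.0, 0.0025, 0, 0, 0, 0, 0], [0.0, 0.005, 0, 0, 0, 0, 0], [0.0, 0.005, 0, 0, 0, 0, 0], [0.05, 0.005, 0, 0, 0, 0, 0], [0.05, 0.005, 0, 0, 0, 0, 0], [0.05, 0.005, 0, 0, 0, 0, 0], [0.05, 0.005, 0, -0.025, 0, 0, 0], [0.05, 0.005, 0, -0.075, 0, 0, 0]],
  ],
)

```text
clock: 12.35
tool_pos: [0.56, -0.103, 0.0904]
tcp_rot: [-0.001, 0.784, 0.62, -0.001]
wrist_force: [-0.1, -0.3, -0.2]
finger_gap: 0.589
grip_force: 0.0
```

```bash
python3 - <<'E'
from h import *
go([.5624,-.101,.23],np.radians(-13.3))
s,_=st();print(s['joint_positions'].round(3))
E
```

```text
pos [ 0.56   -0.103   0.0904] az -0.2324 shift [ 0.0025  0.0014 -0.1396] turn -0.0002 level [-0.0038  0.0007 -0.    ] F [-0.1 -0.3 -0.2] T [ 0.019 -0.007 -0.008] gap 50.3 grip 0.0 t 12.35 j7 -0.4
[ 0.376  0.539 -0.404  1.836  0.278  0.826 -0.4  ]
```

Converted, -0.14 m / 0.8 = -0.175, -0.11 m / 0.8 = -0.1375, -1.15 rad / 1.5708 = -0.7321.

Emit:
servo_tool(
  series=[
    [[0.05, 0, 0, -0.0375, 0, 0, 0], [0.05, 0, 0, -0.0875, 0, 0, -0.1082], [0.05, 0, 0, -0.1375, 0, 0, -0.2165], [0.05, -0.025, 0, -0.175, 0, 0, -0.3247], [0.05, -0.05, 0, -0.175, 0, 0, -0.4329], [0.05, -0.075, 0, -0.175, 0, 0, -0.5411], [0.05, -0.0925, 0, -0.175, 0, 0, -0.6494], [0.05, -0.0925, 0, -0.175, 0, 0, -0.7321]],
  ],
)

```text
clock: 13.35
tool_pos: [0.5436, -0.1768, 0.2309]
tcp_rot: [-0.0, 0.32, 0.948, -0.001]
wrist_force: [-0.4, 0.4, -0.2]
finger_gap: 0.585
grip_force: 0.0
```

Converted, -0.95 rad / 1.5708 = -0.6048.

Emit:
servo_tool(
  series=[
    [[0.05, 0, 0, 0, 0, 0, -0.1082], [0.05, 0, 0, 0, 0, 0, -0.2165], [0.05, 0, 0, 0, 0, 0, -0.3247], [0.05, 0, 0, 0, 0, 0, -0.4329], [0.05, 0, 0, 0, 0, 0, -0.5411], [0.05, 0, 0, 0, 0, 0, -0.6048], [0.05, 0, 0, 0, 0, 0, -0.6048], [0.05, 0, 0, 0, 0, 0, -0.6048]],
  ],
)

```text
clock: 14.35
tool_pos: [0.5443, -0.1749, 0.2312]
tcp_rot: [-0.0, -0.147, 0.989, -0.0]
wrist_force: [0.6, 1.2, -0.4]
finger_gap: 0.589
grip_force: 0.0
```

```bash
python3 - <<'E'
from h import *
s,_=st();print(s['joint_positions'].round(3));go([.5434,-.177,.1],2)
c=snap('wrist','w5.png')
E
```

```text
[ 0.854  0.511 -0.931  1.653  0.435  1.2    1.688]
pos [ 0.5443 -0.1749  0.2312] az 1.8653 shift [ 0.0014 -0.0017  0.1312] turn -0.1347 level [-0.     -0.0003 -0.    ] F [ 0.6  1.2 -0.4] T [ 0.011  0.037 -0.029] gap 50.3 grip 0.0 t 14.35 j7 1.688
```

View pics/w5.png

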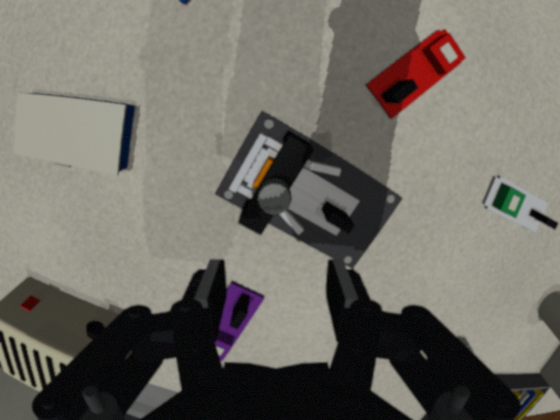

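The wrist view shows the head's disc at (274,197), the amber carrier home under the bridge, and nothing else disturbed. j7 is now 1.69 and falls with clockwise turning. Next I'll measure the head's centre.

```bash
python3 - <<'E'
from h import *
c=dict(np.load('pics/w5.png.npz'));g=cv2.cvtColor(c['color'],cv2.COLOR_RGB2GRAY)
R=g[170:225,248:302];B=cv2.resize(R,None,fx=8,fy=8,interpolation=cv2.INTER_CUBIC);print(B.shape)
h=cv2.HoughCircles(cv2.GaussianBlur(B,(9,9),3),cv2.HOUGH_GRADIENT,1,40,param1=80,param2=18,minRadius=95,maxRadius=180)
print(None if h is None else [((x+.5)/8-.5+248,(y+.5)/8-.5+170,r/8) for x,y,r in h[0][:3]])
print(g[178:218:2,256:296:2])
print('cam',-c['R'].T@c['t'])
if h is not None:
    x,y,r=h[0][0];u,v,r=(x+.5)/8-.5+248,(y+.5)/8-.5+170,r/8
    for z in(.104,.108): p=fray(c,u,v,z);print(p,'radius',np.linalg.norm(p-fray(c,u+r,v,z)))
E
```

```text
(440, 432)
None
[[ 92  94  98  68  24  18  18  15  20  20  21  14  15   6   2  11  11  14
   16  24]
 [ 92  98  84  40  20  19  24  29  29  30  34  28  29  21  13   6  11   7
   12  57]
 [105  95  59  23  25  34  34  40  41  41  40  31  31  25  26  11   7   9
   34  99]
 [105  77  29  22  32  44  62  81  92  89  82  78  62  41  31  21  11  15
   72 116]
 [ 79  47  22  33  67  90 107 112 113 114 112 112 105  81  50  27  18  51
  103 118]
 [ 45  20  27  63 102 114 115 113 114 115 115 114 113 109  92  54  30  85
  120 122]
 [ 29  20  51  96 111 113 114 114 113 113 113 111 111 107  85  62  39  85
  119 123]
 [ 17  33  86 109 113 115 116 114 113 111 110 111 103  93  68  62  48  69
  117 124]
 [ 14  52 103 114 114 114 110 110 110 110 106 106  84  67  63  64  59  64
  112 121]
 [ 15  61 106 111 108 106 106  97 101  89  86  89  69  62  63  64  63  60
  109 121]
 [ 20  65  89  96  89  78  83  67  70  67  63  64  63  64  64  63  62  58
  104 120]
 [ 18  52  65  68  67  63  62  63  62  63  65  64  63  64  64  64  62  68
  109 120]
 [ 13  34  59  62  61  64  61  64  65  65  64  62  63  64  66  64  64  77
  114 119]
 [ 12  26  54  63  64  62  61  63  64  63  61  60  61  64  63  64  69 100
  119 118]
 [  7  13  43  61  60  57  57  60  60  59  56  53  54  59  63  61  75 109
  119 118]
 [  9   8  23  44  54  55  55  54  58  56  54  57  55  59  64  62  83 110
  117 119]
 [ 12  13  11  24  51  60  59  63  65  61  62  67  67  71  80  70  56  70
   98 114]
 [  5  13  18  19  28  50  60  67  70  70  70  73  88 122 129 107  72  46
   52  83]
 [  8   6  16  19  16  15  27  39  49  60  57  69 118 160 160 131 105  73
   46  40]
 [ 13  13  13  15  21  19  18  18  32  49  51  55  87 145 165 150 124 104
   71  44]]
cam [ 0.46652544 -0.19971099  0.37500331]
```

```bash
python3 - <<'E'
from h import *
c=dict(np.load('pics/w5.png.npz'));K=c['intrinsics']
def fp(X):
    p=c['R']@np.array(X)+c['t'];r=np.hypot(p[0],p[1]);return K[:2,2]+p[:2]/r*K[0,0]*np.arctan2(r,p[2])
a=np.linspace(0,6.28,60)
for X in([.5434,-.1765],[.5445,-.1785],fray(c,274,198.5,.106)[:2]):
    P=np.array([fp([X[0]+.014*np.cos(t),X[1]+.014*np.sin(t),.106]) for t in a]);print(X,P.min(0),P.max(0))
E
```

```text
[0.5434, -0.1765] [259.45033884 181.75778633] [291.85562503 212.80769881]
[0.5445, -0.1785] [256.87995629 182.29639258] [289.26511664 213.31597937]
[ 0.54467601 -0.17760968] [257.81265901 182.78186455] [290.18511924 213.77471718]
```

```bash
python3 - <<'E'
from h import *
go([.5447,-.1778,.080],1.8653+.5)
E
```

```text
pos [ 0.5443 -0.1749  0.2313] az 1.8658 shift [ 0.0005 -0.0029  0.1513] turn -0.4995 level [-0.0002 -0.0002  0.    ] F [ 0.  -0.2  0.5] T [-0.052 -0.049 -0.053] gap 50.3 grip 0.0 t 14.4 j7 1.689
```

Converted, 0.105 m / 0.8 = 0.1313, 0.1 m / 0.8 = 0.125, -0.5 rad / 1.5708 = -0.3183.

Emit:
servo_tool(
  series=[
    [[0.06, 0, -0.0038, 0.0125, 0, 0, -0.0955], [0.06, 0, -0.0038, 0.05, 0, 0, -0.191], [0.06, 0, -0.0038, 0.0875, 0, 0, -0.2865], [0.06, 0, -0.0038, 0.1125, 0, 0, -0.3183], [0.06, 0, -0.0038, 0.125, 0, 0, -0.3183], [0.06, 0, -0.0038, 0.1313, 0, 0, -0.3183], [0.06, 0, -0.0038, 0.1313, 0, 0, -0.3183], [0.06, 0, -0.0038, 0.1313, 0, 0, -0.3183]],
  ],
)

```text
clock: 15.4
tool_pos: [0.5458, -0.1775, 0.1271]
tcp_rot: [0.0, -0.388, 0.922, -0.0]
wrist_force: [0.1, -0.2, 0.3]
finger_gap: 0.708
grip_force: 0.0
```

```bash
python3 - <<'E'
from h import *
s,_=st();print(s['joint_positions'].round(3));go([.5447,-.1778,.080],1.8653+.5)
E
```

```text
[ 0.869  0.663 -0.977  1.768  0.627  1.056  2.031]
pos [ 0.5458 -0.1775  0.1271] az 2.3673 shift [0.001  0.0007 0.0471] turn 0.002 level [-0.0012  0.0005 -0.    ] F [ 0.1 -0.2  0.3] T [0.006 0.03  0.065] gap 60.4 grip 0.0 t 15.4 j7 2.031
```

Converted, 0.047 m / 0.8 = 0.0588, 0.001 m / 0.8 = 0.0013.

Emit:
servo_tool(
  series=[
    [[0.06, 0.0013, 0.0013, 0.0188, 0, 0, 0], [0.06, 0.0013, 0.0013, 0.04, 0, 0, 0], [0.06, 0.0013, 0.0013, 0.0588, 0, 0, 0], [0.06, 0.0013, 0.0013, 0.0588, 0, 0, 0], [0.0, 0.0013, 0.0013, 0.0588, 0, 0, 0], [0.0, 0.0013, 0.0013, 0.0588, 0, 0, 0], [0.0, 0.0013, 0.0013, 0.0588, 0, 0, 0], [0.0, 0.0013, 0.0013, 0.0588, 0, 0, 0]],
  ],
  newtons=60,
)

```text
clock: 16.4
tool_pos: [0.5441, -0.1772, 0.08]
tcp_rot: [0.0, -0.388, 0.922, -0.0]
wrist_force: [-2.9, 1.2, 6.5]
finger_gap: 0.306
grip_force: 58.7
```

```bash
python3 - <<'E'
from h import *
s,_=st();print(s['joint_positions'].round(3));go([.5447,-.1778,.080],1.8653+.5)
E
```

```text
[ 0.841  0.713 -0.934  1.814  0.687  0.976  1.982]
pos [ 0.5441 -0.1772  0.08  ] az 2.3682 shift [ 0.     -0.0009  0.    ] turn 0.0029 level [-0.0005  0.0004  0.    ] F [-2.9  1.2  6.5] T [0.346 0.584 0.031] gap 26.1 grip 58.7 t 16.4 j7 1.982
```

Converted, 0.0016 m / 0.8 = 0.002, 0.0009 m / 0.8 = 0.0011, 1 rad / 1.5708 = 0.6366.

Emit:
servo_tool(
  series=[
    [[0.0, 0, 0, 0.0003, 0, 0, 0.0764], [0.0, 0, 0, 0.0005, 0, 0, 0.1655], [0.0, 0, 0, 0.0008, 0, 0, 0.2546], [0.0, 0, 0, 0.0011, 0, 0, 0.3438], [0.0, 0, 0, 0.0014, 0, 0, 0.4329], [0.0, 0, 0, 0.0016, 0, 0, 0.522], [0.0, 0, 0, 0.0019, 0, 0, 0.5984], [0.0, 0, 0, 0.002, 0, 0, 0.6366]],
  ],
)

```text
clock: 17.4
tool_pos: [0.5439, -0.1768, 0.0784]
tcp_rot: [0.0, 0.102, 0.995, 0.0]
wrist_force: [-3.7, 2.4, 6.4]
finger_gap: 0.305
grip_force: 58.7
```

```bash
python3 - <<'E'
from h import *
s,_=st();print(s['joint_positions'].round(3));go([.5447,-.1778,.080],1.8653+.5)
E
```

```text
[ 0.698  0.624 -0.691  1.827  0.506  0.875  1.132]
pos [ 0.5439 -0.1768  0.0784] az 1.3659 shift [-0.001  -0.0008 -0.0016] turn -0.9994 level [0.0001 0.0002 0.    ] F [-3.7  2.4  6.4] T [0.495 0.716 0.093] gap 26.0 grip 58.7 t 17.4 j7 1.132
```

Converted, 0.0004 m / 0.8 = 0.0005, 0.0002 m / 0.8 = 0.0003, 0.25 rad / 1.5708 = 0.1592.

Emit:
servo_tool(
  series=[
    [[0.0, 0, 0, 0.0001, 0, 0, 0.0318], [0.0, 0, 0, 0.0003, 0, 0, 0.0637], [0.0, 0, 0, 0.0004, 0, 0, 0.0955], [0.0, 0, 0, 0.0005, 0, 0, 0.1273], [0.0, 0, 0, 0.0005, 0, 0, 0.1592], [0.0, 0, 0, 0.0005, 0, 0, 0.1592], [0.0, 0, 0, 0.0005, 0, 0, 0.1592], [0.0, 0, 0, 0.0005, 0, 0, 0.1592]],
  ],
)

```text
clock: 18.4
tool_pos: [0.5439, -0.1768, 0.078]
tcp_rot: [0.0, 0.224, 0.975, 0.0]
wrist_force: [-3.2, 3.0, 7.1]
finger_gap: 0.31
grip_force: 58.9
```

```bash
python3 - <<'E'
from h import *
go([.5447,-.1778,.080],1.8653+.5)
E
```

```text
pos [ 0.5439 -0.1768  0.078 ] az 1.1186 shift [-0.0012 -0.0006 -0.002 ] turn -1.2467 level [ 0.0004  0.0001 -0.    ] F [-3.2  3.   7.1] T [ 0.526  0.818 -0.025] gap 26.5 grip 58.9 t 18.4 j7 0.924
```

Converted, 0.0004 m / 0.8 = 0.0005, 0.0001 m / 0.8 = 0.0001, 0.2 rad / 1.5708 = 0.1273.

Emit:
servo_tool(
  series=[
    [[0.0, 0, 0, 0.0001, 0, 0, 0.0318], [0.0, 0, 0, 0.0003, 0, 0, 0.0637], [0.0, 0, 0, 0.0004, 0, 0, 0.0955], [0.0, 0, 0, 0.0005, 0, 0, 0.1273], [0.0, 0, 0, 0.0005, 0, 0, 0.1273], [0.0, 0, 0, 0.0005, 0, 0, 0.1273], [0.0, 0, 0, 0.0005, 0, 0, 0.1273], [0.0, 0, 0, 0.0005, 0, 0, 0.1273]],
  ],
)

```text
clock: 19.4
tool_pos: [0.5439, -0.1767, 0.0777]
tcp_rot: [0.0, 0.32, 0.947, 0.0]
wrist_force: [-3.2, 2.4, 6.8]
finger_gap: 0.308
grip_force: 58.9
```

```bash
python3 - <<'E'
from h import *
go([.5447,-.1778,.080],1.8653+.5)
E
```

```text
pos [ 0.5439 -0.1767  0.0777] az 0.9187 shift [-0.0013 -0.0004 -0.0023] turn -1.4466 level [ 0.0005 -0.      0.    ] F [-3.2  2.4  6.8] T [ 0.612  0.766 -0.03 ] gap 26.3 grip 58.9 t 19.4 j7 0.757
```

Converted, 0.0004 m / 0.8 = 0.0005, 0.0003 m / 0.8 = 0.0004, 0.24 rad / 1.5708 = 0.1528.

Emit:
servo_tool(
  series=[
    [[0.0, 0, 0, 0, 0, 0, 0.0191], [0.0, 0, 0, 0.0001, 0, 0, 0.0382], [0.0, 0, 0, 0.0001, 0, 0, 0.0573], [0.0, 0, 0, 0.0003, 0, 0, 0.0764], [0.0, 0, 0, 0.0003, 0, 0, 0.0955], [0.0, 0, 0, 0.0004, 0, 0, 0.1146], [0.0, 0, 0, 0.0004, 0, 0, 0.1337], [0.0, 0, 0, 0.0005, 0, 0, 0.1528]],
  ],
)

```text
clock: 20.4
tool_pos: [0.544, -0.1766, 0.0773]
tcp_rot: [0.0, 0.432, 0.902, 0.0]
wrist_force: [-3.3, 3.9, 8.0]
finger_gap: 0.308
grip_force: 59.0
```

```bash
python3 - <<'E'
from h import *
go([.5447,-.1778,.080],1.8653+.5)
E
```

```text
pos [ 0.544  -0.1766  0.0773] az 0.678 shift [-0.0014 -0.0002 -0.0027] turn -1.6873 level [ 0.0005 -0.0002 -0.    ] F [-3.3  3.9  8. ] T [0.687 0.822 0.088] gap 26.3 grip 59.0 t 20.4 j7 0.556
```

Converted, 0.0003 m / 0.8 = 0.0004, 0.0002 m / 0.8 = 0.0003, 0.2 rad / 1.5708 = 0.1273.

Emit:
servo_tool(
  series=[
    [[0.0, 0, 0, 0, 0, 0, 0.0191], [0.0, 0, 0, 0.0001, 0, 0, 0.0382], [0.0, 0, 0, 0.0001, 0, 0, 0.0573], [0.0, 0, 0, 0.0003, 0, 0, 0.0764], [0.0, 0, 0, 0.0003, 0, 0, 0.0891], [0.0, 0, 0, 0.0004, 0, 0, 0.1019], [0.0, 0, 0, 0.0004, 0, 0, 0.1146], [0.0, 0, 0, 0.0004, 0, 0, 0.1273]],
  ],
)

```text
clock: 21.4
tool_pos: [0.544, -0.1766, 0.077]
tcp_rot: [-0.0, 0.519, 0.855, 0.0]
wrist_force: [-3.1, 4.1, 7.2]
finger_gap: 0.302
grip_force: 59.0
```

```bash
python3 - <<'E'
from h import *
go([.5447,-.1778,.080],1.8653+.5)
E
```

```text
pos [ 0.544  -0.1766  0.077 ] az 0.4784 shift [-0.0014  0.0001 -0.003 ] turn -1.8869 level [ 0.0004 -0.0004  0.    ] F [-3.1  4.1  7.2] T [0.754 0.818 0.059] gap 25.8 grip 59.0 t 21.4 j7 0.39
```

Converted, 0.0004 m / 0.8 = 0.0005, 0.0001 m / 0.8 = 0.0001, 0.24 rad / 1.5708 = 0.1528.

Emit:
servo_tool(
  series=[
    [[0.0, 0, 0, 0, 0, 0, 0.0191], [0.0, 0, 0, 0.0001, 0, 0, 0.0382], [0.0, 0, 0, 0.0001, 0, 0, 0.0573], [0.0, 0, 0, 0.0003, 0, 0, 0.0764], [0.0, 0, 0, 0.0003, 0, 0, 0.0955], [0.0, 0, 0, 0.0004, 0, 0, 0.1146], [0.0, 0, 0, 0.0004, 0, 0, 0.1337], [0.0, 0, 0, 0.0005, 0, 0, 0.1528]],
  ],
)

```text
clock: 22.4
tool_pos: [0.544, -0.1765, 0.0766]
tcp_rot: [-0.0, 0.618, 0.786, 0.0]
wrist_force: [-2.9, 2.9, 7.9]
finger_gap: 0.307
grip_force: 59.0
```

```bash
python3 - <<'E'
from h import *
go([.5447,-.1778,.080],1.8653+.5)
E
```

```text
pos [ 0.544  -0.1765  0.0766] az 0.2381 shift [-0.0014  0.0004 -0.0034] turn -2.1272 level [ 0.0005 -0.0005  0.    ] F [-2.9  2.9  7.9] T [0.781 0.802 0.059] gap 26.2 grip 59.0 t 22.4 j7 0.19
```

Converted, 0.0004 m / 0.8 = 0.0005, 0.0003 m / 0.8 = 0.0004, 0.24 rad / 1.5708 = 0.1528.

Emit:
servo_tool(
  series=[
    [[0.0, 0, 0, 0, 0, 0, 0.0191], [0.0, 0, 0, 0.0001, 0, 0, 0.0382], [0.0, 0, 0, 0.0001, 0, 0, 0.0573], [0.0, 0, 0, 0.0003, 0, 0, 0.0764], [0.0, 0, 0, 0.0003, 0, 0, 0.0955], [0.0, 0, 0, 0.0004, 0, 0, 0.1146], [0.0, 0, 0, 0.0004, 0, 0, 0.1337], [0.0, 0, 0, 0.0005, 0, 0, 0.1528]],
  ],
)

```text
clock: 23.4
tool_pos: [0.5441, -0.1764, 0.0762]
tcp_rot: [-0.0, 0.708, 0.706, 0.0]
wrist_force: [-2.4, 3.7, 8.9]
finger_gap: 0.309
grip_force: 59.0
```

```bash
python3 - <<'E'
from h import *
go([.5447,-.1778,.080],1.8653+.5)
E
```

```text
pos [ 0.5441 -0.1764  0.0762] az -0.0018 shift [-0.0014  0.0006 -0.0038] turn -2.3671 level [ 0.0005 -0.0007  0.    ] F [-2.4  3.7  8.9] T [0.782 0.789 0.053] gap 26.4 grip 59.0 t 23.4 j7 -0.008
```

Converted, 0.0004 m / 0.8 = 0.0005, 0.0003 m / 0.8 = 0.0004, 0.09 rad / 1.5708 = 0.0573.

Emit:
servo_tool(
  series=[
    [[0.0, 0, 0, 0, 0, 0, 0.0191], [0.0, 0, 0, 0.0001, 0, 0, 0.0382], [0.0, 0, 0, 0.0001, 0, 0, 0.0573], [0.0, 0, 0, 0.0003, 0, 0, 0.0764], [0.0, 0, 0, 0.0003, 0, 0, 0.0955], [0.0, 0, 0, 0.0004, 0, 0, 0.1146], [0.0, 0, 0, 0.0004, 0, 0, 0.1337], [0.0, 0, 0, 0.0005, 0, 0, 0.1528]],
  ],
)

```text
clock: 24.4
tool_pos: [0.5442, -0.1763, 0.0758]
tcp_rot: [-0.0, 0.787, 0.617, 0.001]
wrist_force: [-2.8, 4.3, 8.1]
finger_gap: 0.305
grip_force: 59.0
```

```bash
python3 - <<'E'
from h import *
go([.5447,-.1778,.080],1.8653+.5)
E
```

```text
pos [ 0.5442 -0.1763  0.0758] az -0.2417 shift [-0.0013  0.0008 -0.0042] turn -2.607 level [ 0.0004 -0.001   0.    ] F [-2.8  4.3  8.1] T [0.94  0.787 0.106] gap 26.1 grip 59.0 t 24.4 j7 -0.206
```

Converted, 0.0002 m / 0.8 = 0.0003, 0.0001 m / 0.8 = 0.0001, 0.12 rad / 1.5708 = 0.0764.

Emit:
servo_tool(
  series=[
    [[0.0, 0, 0, 0, 0, 0, 0.0095], [0.0, 0, 0, 0, 0, 0, 0.0191], [0.0, 0, 0, 0.0001, 0, 0, 0.0286], [0.0, 0, 0, 0.0001, 0, 0, 0.0382], [0.0, 0, 0, 0.0001, 0, 0, 0.0477], [0.0, 0, 0, 0.0001, 0, 0, 0.0573], [0.0, 0, 0, 0.0003, 0, 0, 0.0668], [0.0, 0, 0, 0.0003, 0, 0, 0.0764]],
  ],
)

```text
clock: 25.4
tool_pos: [0.5442, -0.1763, 0.0756]
tcp_rot: [-0.0, 0.823, 0.569, 0.001]
wrist_force: [-2.2, 4.0, 7.5]
finger_gap: 0.31
grip_force: 59.0
```

```bash
python3 - <<'E'
from h import *
go([.5447,-.1778,.080],1.8653+.5)
E
```

```text
pos [ 0.5442 -0.1763  0.0756] az -0.3612 shift [-0.0012  0.001  -0.0044] turn -2.7265 level [ 0.0003 -0.0011  0.    ] F [-2.2  4.   7.5] T [0.852 0.726 0.082] gap 26.5 grip 59.0 t 25.4 j7 -0.305
```

Still free.

Converted, 0.0003 m / 0.8 = 0.0004, 0.0002 m / 0.8 = 0.0003, 0.2 rad / 1.5708 = 0.1273.

Emit:
servo_tool(
  series=[
    [[0.0, 0, 0, 0, 0, 0, 0.0159], [0.0, 0, 0, 0.0001, 0, 0, 0.0318], [0.0, 0, 0, 0.0001, 0, 0, 0.0477], [0.0, 0, 0, 0.0003, 0, 0, 0.0637], [0.0, 0, 0, 0.0003, 0, 0, 0.0796], [0.0, 0, 0, 0.0004, 0, 0, 0.0955], [0.0, 0, 0, 0.0004, 0, 0, 0.1114], [0.0, 0, 0, 0.0004, 0, 0, 0.1273]],
  ],
)

```text
clock: 26.4
tool_pos: [0.5444, -0.1763, 0.0753]
tcp_rot: [-0.0, 0.875, 0.484, 0.001]
wrist_force: [-2.0, 4.3, 7.2]
finger_gap: 0.302
grip_force: 59.0
```

```bash
python3 - <<'E'
from h import *
go([.5447,-.1778,.080],1.8653+.5)
E
```

```text
pos [ 0.5444 -0.1763  0.0753] az -0.5615 shift [-0.0011  0.0011 -0.0047] turn -2.9268 level [ 0.0003 -0.0013  0.    ] F [-2.   4.3  7.2] T [0.92  0.615 0.059] gap 25.8 grip 59.0 t 26.4 j7 -0.469
```

Converted, 0.0003 m / 0.8 = 0.0004, 0.0002 m / 0.8 = 0.0003, 0.2 rad / 1.5708 = 0.1273.

Emit:
servo_tool(
  series=[
    [[0.0, 0, 0, 0, 0, 0, 0.0159], [0.0, 0, 0, 0.0001, 0, 0, 0.0318], [0.0, 0, 0, 0.0001, 0, 0, 0.0477], [0.0, 0, 0, 0.0003, 0, 0, 0.0637], [0.0, 0, 0, 0.0003, 0, 0, 0.0796], [0.0, 0, 0, 0.0004, 0, 0, 0.0955], [0.0, 0, 0, 0.0004, 0, 0, 0.1114], [0.0, 0, 0, 0.0004, 0, 0, 0.1273]],
  ],
)

```text
clock: 27.4
tool_pos: [0.5444, -0.1763, 0.075]
tcp_rot: [-0.0, 0.919, 0.394, 0.001]
wrist_force: [-1.1, 3.1, 7.2]
finger_gap: 0.309
grip_force: 59.0
```

```bash
python3 - <<'E'
from h import *
go([.5447,-.1778,.080],1.8653+.5)
E
```

```text
pos [ 0.5444 -0.1763  0.075 ] az -0.7615 shift [-0.0009  0.0012 -0.005 ] turn -3.1268 level [ 0.0001 -0.0014 -0.    ] F [-1.1  3.1  7.2] T [0.884 0.496 0.126] gap 26.4 grip 59.0 t 27.4 j7 -0.633
```

Converted, 0.0002 m / 0.8 = 0.0003, 0.0001 m / 0.8 = 0.0001, 0.12 rad / 1.5708 = 0.0764.

Emit:
servo_tool(
  series=[
    [[0.0, 0, 0, 0, 0, 0, 0.0095], [0.0, 0, 0, 0, 0, 0, 0.0191], [0.0, 0, 0, 0.0001, 0, 0, 0.0286], [0.0, 0, 0, 0.0001, 0, 0, 0.0382], [0.0, 0, 0, 0.0001, 0, 0, 0.0477], [0.0, 0, 0, 0.0001, 0, 0, 0.0573], [0.0, 0, 0, 0.0003, 0, 0, 0.0668], [0.0, 0, 0, 0.0003, 0, 0, 0.0764]],
  ],
)

```text
clock: 28.4
tool_pos: [0.5445, -0.1763, 0.0748]
tcp_rot: [-0.0, 0.941, 0.338, 0.001]
wrist_force: [-1.3, 3.4, 5.9]
finger_gap: 0.311
grip_force: 59.0
```

```bash
python3 - <<'E'
from h import *
go([.5447,-.1778,.080],1.8653+.5)
E
```

```text
pos [ 0.5445 -0.1763  0.0748] az -0.8812 shift [-0.0008  0.0013 -0.0052] turn 3.0367 level [-0.0001 -0.0015 -0.    ] F [-1.3  3.4  5.9] T [0.958 0.435 0.046] gap 26.5 grip 59.0 t 28.4 j7 -0.731
```

Still free (3.25 rad turned).

Converted, 0.0003 m / 0.8 = 0.0004, 0.0001 m / 0.8 = 0.0001, 0.2 rad / 1.5708 = 0.1273.

Emit:
servo_tool(
  series=[
    [[0.0, 0, 0, 0, 0, 0, 0.0159], [0.0, 0, 0, 0.0001, 0, 0, 0.0318], [0.0, 0, 0, 0.0001, 0, 0, 0.0477], [0.0, 0, 0, 0.0003, 0, 0, 0.0637], [0.0, 0, 0, 0.0003, 0, 0, 0.0796], [0.0, 0, 0, 0.0004, 0, 0, 0.0955], [0.0, 0, 0, 0.0004, 0, 0, 0.1114], [0.0, 0, 0, 0.0004, 0, 0, 0.1273]],
  ],
)

```text
clock: 29.4
tool_pos: [0.5447, -0.1764, 0.0747]
tcp_rot: [-0.0, 0.97, 0.242, 0.001]
wrist_force: [-0.5, 4.3, 8.0]
finger_gap: 0.31
grip_force: 59.1
```

```bash
python3 - <<'E'
from h import *
go([.5447,-.1778,.080],1.8653+.5)
E
```

```text
pos [ 0.5447 -0.1764  0.0747] az -1.0814 shift [-0.0007  0.0013 -0.0053] turn 2.8365 level [-0.0001 -0.0018 -0.    ] F [-0.5  4.3  8. ] T [0.938 0.501 0.153] gap 26.5 grip 59.1 t 29.4 j7 -0.894
```

Converted, 0.0002 m / 0.8 = 0.0003, 0.0001 m / 0.8 = 0.0001, 0.1 rad / 1.5708 = 0.0637.

Emit:
servo_tool(
  series=[
    [[0.0, 0, 0, 0, 0, 0, 0.0076], [0.0, 0, 0, 0, 0, 0, 0.0159], [0.0, 0, 0, 0.0001, 0, 0, 0.0236], [0.0, 0, 0, 0.0001, 0, 0, 0.0318], [0.0, 0, 0, 0.0001, 0, 0, 0.0395], [0.0, 0, 0, 0.0001, 0, 0, 0.0477], [0.0, 0, 0, 0.0001, 0, 0, 0.0554], [0.0, 0, 0, 0.0003, 0, 0, 0.0637]],
  ],
)

```text
clock: 30.4
tool_pos: [0.5448, -0.1764, 0.0747]
tcp_rot: [-0.0, 0.981, 0.194, 0.001]
wrist_force: [-2.2, 3.8, 10.7]
finger_gap: 0.309
grip_force: 59.3
```

```bash
python3 - <<'E'
from h import *
go([.5447,-.1778,.080],1.8653+.5)
E
```

```text
pos [ 0.5448 -0.1764  0.0747] az -1.1808 shift [-0.0006  0.0012 -0.0053] turn 2.7371 level [-0.0001 -0.0019 -0.    ] F [-2.2  3.8 10.7] T [0.932 0.591 0.182] gap 26.4 grip 59.3 t 30.4 j7 -0.975
```

Converted, 0.08 rad / 1.5708 = 0.0509.

Emit:
servo_tool(
  series=[
    [[0.0, 0, 0, 0, 0, 0, 0.0064], [0.0, 0, 0, 0, 0, 0, 0.0127], [0.0, 0, 0, 0, 0, 0, 0.0191], [0.0, 0, 0, 0, 0, 0, 0.0255], [0.0, 0, 0, 0, 0, 0, 0.0318], [0.0, 0, 0, 0, 0, 0, 0.0382], [0.0, 0, 0, 0, 0, 0, 0.0446], [0.0, 0, 0, 0, 0, 0, 0.0509]],
  ],
)

```text
clock: 31.4
tool_pos: [0.5448, -0.1765, 0.0747]
tcp_rot: [-0.0, 0.988, 0.154, 0.001]
wrist_force: [-1.5, 3.8, 9.7]
finger_gap: 0.307
grip_force: 59.2
```

```bash
python3 - <<'E'
from h import *
go([.5447,-.1778,.080],1.8653+.5)
E
```

```text
pos [ 0.5448 -0.1765  0.0747] az -1.2607 shift [-0.0005  0.0012 -0.0053] turn 2.6572 level [-0.0002 -0.0019  0.    ] F [-1.5  3.8  9.7] T [1.009 0.526 0.229] gap 26.2 grip 59.2 t 31.4 j7 -1.04
```

Emit:
servo_tool(
  series=[
    [[0.0, 0, 0, 0, 0, 0, 0], [0.0, 0, 0, 0, 0, 0, 0], [0.0, 0, 0, 0, 0, 0, 0], [0.0, 0, 0, 0, 0, 0, 0], [0.0, 0, 0, 0, 0, 0, 0], [0.0, 0, 0, 0, 0, 0, 0], [0.0, 0, 0, 0, 0, 0, 0], [0.0, 0, 0, 0, 0, 0, 0]],
  ],
)

```text
clock: 32.4
tool_pos: [0.5448, -0.1765, 0.0747]
tcp_rot: [-0.0, 0.988, 0.154, 0.001]
wrist_force: [-2.9, 3.1, 10.0]
finger_gap: 0.311
grip_force: 59.2
```

```bash
python3 - <<'E'
from h import *
T=[]
for i in range(8):
    eyes.read_camera('top');s,_=st();T.append(s['ft_torque'][2])
print(np.round(T,3),np.mean(T));go([.5447,-.1778,.080],1.8653+.5)
E
```

```text
[0.185 0.159 0.195 0.122 0.151 0.181 0.133 0.13 ] 0.15705178693042582
pos [ 0.5448 -0.1765  0.0747] az -1.2605 shift [-0.0005  0.0013 -0.0053] turn 2.6574 level [-0.0002 -0.0019 -0.    ] F [-1.9  3.7  9.8] T [0.93  0.562 0.13 ] gap 26.5 grip 59.2 t 32.8 j7 -1.04
```

The screw seated at about 3.3 rad. The torque is now clearly above free running, about 0.23 N m moving and 0.16 held, which I estimate as 18–30 N. I'll release and rise.

Converted, -0.15 m / 0.8 = -0.1875, -0.005 m / 0.8 = -0.0063.

Emit:
servo_tool(
  series=[
    [[0.06, 0, 0, 0, 0, 0, 0], [0.06, 0, 0, 0, 0, 0, 0], [0.06, 0, 0, 0, 0, 0, 0], [0.06, 0, 0, -0.0063, 0, 0, 0], [0.06, 0, 0, -0.0375, 0, 0, 0], [0.06, 0, 0, -0.0875, 0, 0, 0], [0.06, 0, 0, -0.15, 0, 0, 0], [0.06, 0, 0, -0.1875, 0, 0, 0]],
  ],
)

```text
clock: 33.8
tool_pos: [0.5446, -0.1778, 0.2265]
tcp_rot: [0.001, 0.988, 0.154, 0.001]
wrist_force: [0.5, -0.7, -1.2]
finger_gap: 0.704
grip_force: 0.0
```

```bash
python3 - <<'E'
from h import *
go([.5447,-.1778,.080],1.8653+.5)
c=snap('wrist','w6.png');print('cam',-c['R'].T@c['t'])
E
```

```text
pos [ 0.5446 -0.1778  0.2265] az -1.2621 shift [-0.0003 -0.0002  0.1465] turn 2.6557 level [ 0.0016 -0.0026  0.    ] F [ 0.5 -0.7 -1.2] T [0.03  0.022 0.021] gap 60.1 grip 0.0 t 33.8 j7 -1.036
cam [ 0.62257198 -0.15397588  0.37044288]
```

View pics/w6.png

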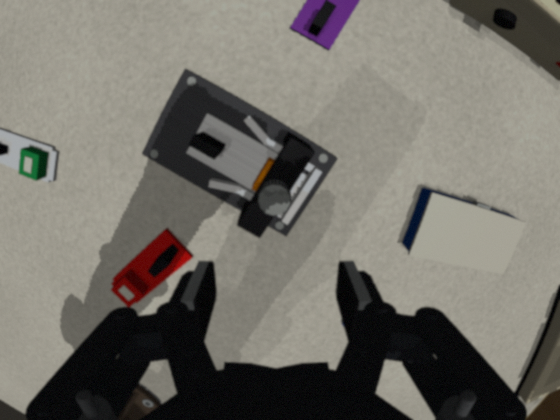

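The carrier is home at (250,160), the screw at (274,197) is down, and the gripper is clear of everything.

```bash
python3 -c "
from bench import order;print(order.job_done())"
```

```text
the job is handed in; nothing more can be done
None
```

The amber carrier is home against the end stop and clamped at an estimated 18–30 N, judged from screw torque and turn since the force can't be read directly. The gripper is released and clear, nothing else appeared disturbed, and the job was handed in at about 34 s with no verdict returned.

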